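Re-hang a specimen basket from the drain hook onto the self-latching drying hook

TASK

Move the wire basket of specimen mounts from the drain stand to the drying stand by its green grip tab, keeping it level and never setting it down: lay its bar gently on the two blue prongs in front of the orange latch, then slide it back over the sprung latch until it is fully home at the stop with the latch sprung up in front of the bar, and let go. The prong arm is clamped by hand, so its height and reach are not exactly where the readings say: feel your way, press the basket on the stands with no more than about 20 N, and do not let it drop onto the hook. Keep all three mounts in the basket and leave the other things on the bench alone.

Things in the scene. Friction and masses are not known exactly. Their poses are not given: they have to be found in the camera images.
- drain: Drain stand, fixed; the basket hangs on it first. Black base 170 x 150 mm, steel drip tray (top 26 mm up), thin steel post. Origin: underside of the base, on the post's axis; x points from the hook's mouth to the post (away from the robot), z up. From the post's top two steel prongs, 8 mm wide, centres 20 mm either side of the middle plane, run to -x.
- drain_seat (a point): Centre of the bar as it hangs on the drain stand: 75 mm before (-x) the post's axis, 210 mm above the table. Prong tops are 4 mm below it. Lips at the prong ends, 20 mm in front of it, and stop lugs, 8 mm behind it, reach 4 mm above it: lift the bar over 8 mm (better 25) to draw it out forwards. Nothing on the stand is higher.
- dryer: Drying stand, fixed, the goal: white base 170 x 150 mm with black grille (top 20 mm up), post, black clamp, two blue prongs. Origin: underside of base, on the post's axis; x from mouth to post, z up. The prong arm (prongs, latch, stop) is clamped by hand, up to 8 mm off nominal in height and up to 8 mm along x, each time anew and not reported: find it by feel. It is rigid below 80 N.
- dryer_seat (a point): NOMINAL bar centre when home: 75 mm before (-x) the post's axis, 210 mm up. From the true seat (up to 8 mm off in x and z): prongs 8 mm wide, centres 20 mm either side, tops 4 mm below; lips 80 to 75 mm in front, tops 4 mm above the seat; flat from 75 to 29 mm in front, then the latch; stop lug faces 6 mm behind, tops 4 mm above; nothing higher. The home bar has about 5 mm of play.
- latch (a joint): Orange sprung ramp between the blue prongs: hinged 50 mm in front of the true seat; its slope (22 deg) rises past the prong tops 25 mm in front of the seat to a tip 8 mm in front of it, 7 mm above the prong tops. 0 rad = sprung up, 0.16 = pressed level with the prongs. It takes 2 to 3 N to press. The bar, kept down on the prongs and slid to the stand's +x, rides over it (4 to 10 N of push), then it snaps up and bars the way out.
- bar (a point): Middle of the basket's bar: steel, 8 mm thick, 143 mm long along the basket's y. Steel wire basket 54 (x) x 146 (y) x 35 mm, underside 135 mm below the bar's centre; 6 mm uprights at its ends carry the bar, leaving an opening 137 mm wide and 96 mm high for prongs. Basket x lies along the drain stand's x at first. Loaded, about 0.4 kg, centre of mass under the bar. z up.
- grip (a point): Middle of the basket's green plastic grip tab, 34 mm above the bar's centre: 12 mm thick along the basket's x, 44 mm wide along its y, reaching from 4 to 56 mm above the bar's centre. Rigid with the basket; pinch it from above across its 12 mm.
- mount1_mid (a point): Middle of a loose black specimen mount in the basket (disc 30 mm in diameter, 18 mm high, 45 g), standing in one of the basket's three pockets.
- mount2_mid (a point): Middle of a loose red specimen mount in the basket (disc 30 mm in diameter, 18 mm high, 45 g), standing in one of the basket's three pockets.
- mount3_mid (a point): Middle of a loose black specimen mount in the basket (disc 30 mm in diameter, 18 mm high, 45 g), standing in one of the basket's three pockets.
- spare_red: Bystander, loose on the table: red specimen mount (disc 30 mm across, 18 mm high); origin at its underside. Leave alone.
- spare_black: Bystander, loose on the table: black specimen mount (disc 30 mm across, 18 mm high); origin at its underside. Leave alone.
- paste_jar: Bystander, loose on the table: small jar, blue cap, 56 mm across, 70 mm high; origin at its underside. Leave alone.
- brush: Bystander, loose on the table: small brush lying down; origin at its underside. Leave alone.
- screwdriver: Bystander, loose on the table: screwdriver lying down; origin at its underside. Leave alone.
- mount_tray: Bystander, loose on the table: grey divided tray 120 x 160 x 35 mm; origin at its underside. Leave alone.

How it is judged:
On the way, in this order (a step that is already met when the one before it is completed fails the run):
1. the basket is lifted off the drain stand in the gripper and clear of its hook (contact force between basket and drain below 0.05 N and contact force between the fingers and basket above 1 N and x of bar in the frame of drain below -0.107 m), for 0.2 s.
2. the basket, still held, rests its bar on the drying stand's prongs in front of the latch (contact force between basket and dryer above 0.5 N and contact force between the fingers and basket above 1 N and x of bar in the frame of dryer between -0.165 and -0.095 m and z of bar in the frame of dryer between 0.199 and 0.221 m), for 0.2 s.
At the end, for the whole second after the job is handed in: The basket hangs at rest on the drying prongs behind the sprung-up latch (below 0.03 rad): bar within 12.5 mm along the stand's x and 11 mm in height of the nominal seat (spans the arm's settings), level within 0.12 rad, carried by the stand, all three mounts in it (x of bar in the frame of dryer between -0.0875 and -0.0625 m and z of bar in the frame of dryer between 0.199 and 0.221 m and value of joint latch below 0.03 rad and angle between bar's own z axis and vertical below 0.12 rad and linear speed of basket below 0.03 m/s and contact force between basket and dryer above 1 N and horizontal distance between each of mount1_mid, mount2_mid, mount3_mid and bar below 0.075 m and z of each of mount1_mid, mount2_mid, mount3_mid in the frame of bar below -0.1 m); the robot touches nothing.
It fails at once if the basket is tilted by more than 0.2 rad (about 11 degrees) (angle between bar's own z axis and vertical above 0.2 rad).
It fails at once if the basket is set down or dropped: its bar comes lower than 165 mm above the table (height (world z) of bar below 0.165 m).
It fails at once if the basket presses on either stand with more than 25 N (contact force between basket and dryer above 25 N or contact force between basket and drain above 25 N).
It fails at once if the basket is let fall: it moves faster than 0.25 m/s while the fingers do not touch it (linear speed of basket above 0.25 m/s and contact force between the fingers and basket below 0.05 N).
It fails at once if a bystander is moved by more than 25 mm (distance of any of spare_red, spare_black, paste_jar, brush, screwdriver, mount_tray from where it was at the start of the episode above 0.025 m).
It also fails if it takes over 69 s, if anything falls off the work surface, if the arm or the gripper's body presses on something with over 40 N, if the wrist force passes 120 N, or if a joint passes its speed limit or range.

ROBOT

A 6-joint arm with a two-finger parallel gripper is mounted at the origin on the work surface. World frame = base frame: x ahead of the robot, y to its left, z up, the work surface at z = 0. Lengths are in m, angles in rad, forces in N, time in s.
With the tool pointing down it reaches from about 0.225 to 0.725 m from the base axis. Payload 3.1 kg.
Tool frame: the origin (TCP) lies midway between the tips of the shut fingers; the grasp point (between the pads) lies 19 mm behind it; y points along the fingers, x is the direction in which the jaws open and shut, and the axes are right-handed (so a half turn about y gives the same grasp; the last joint's range is limited). The gripper opens to 85 mm and grips with 20 to 120 N. Pads are 22 mm wide; open, the fingers measure 114 mm over their backs; the gripper's body (76 mm by 85 mm) begins 54 mm behind the grasp point. The pads swing forward as they close: fully open they stand 13 mm farther back than shut.
Start: joints at [1.127, 0.048, 0.099, 1.622, 0, 1.443], TCP at [0.163, 0.499, 0.231] pointing down, gripper open.
Joint ranges: [-2.91, 2.91], [-0.99, 1.94], [-1.21, 1.42], [-2.12, 2.29], [-1.49, 1.47], [-3.14, 3.14]. Speed limits (rad/s): [2.79, 2.79, 3.14, 3.14, 3.14, 3.14].

INTERFACE

Orientations are given as a unit quaternion [x, y, z, w].
In Python, from rig import telemetry, vision, bot gives the robot as it stands. The module is installed in compiled form; this text tells all that it offers.
- The arm moves only by the tool play_rows, never from a script. Its argument "rows" is a list of rows, each a list of 3 entries, a list of its own where there are three numbers: the shift along the tool's x, y, z in m, then the turn, a rotation vector about the tool's x, y, z in rad, then the gripper's target within -1 to 1 (fully open at 1, half-way at 0, shut at -1). In form: [[[dx, dy, dz], [wx, wy, wz], hand], ...]. A call has 1 to 20 rows; each row is the pose to reach, as a shift and turn from the pose commanded when the call began, along the tool's axes at that moment; what a row does not reach only later rows make up. A row lasts 1/12 s, in which the tool goes at most 41.7 mm and 7.16 degrees, less where a joint would pass 70% of its speed; a pose out of reach is approached as far as the arm can. A call with a gripper value outside its range is refused whole. The fingers move at their own pace and stop on an object; the grip force is fixed at half the most. Time passes only in rows, so rows that repeat a pose let the fingers close. It gives the time, the measured TCP pose, the force and the opening at its end, in the units of the state.
- telemetry.read_state(): the state, without advancing time (a new reading comes with each control period).
- vision.capture(name): name is "scene" or "top" or "wrist"; returns a dict with "img" (384x512x3 uint8, red, green, blue), "fx", "fy", "cx", "cy" (pixels), "R" (3x3) and "t" (3): a world point X has camera coordinates R X + t. Camera axes: x right, y down, z forward; pixel columns grow to the right and rows downward; lengths in m; the calibration is good to about 2 mm. A picture is of the moment at which its call begins. There is no depth.
- bot.hand_in(): hands the job in, once; it reports no verdict.
Trained networks look in a picture, given as the dict that the camera call returned (one of the last four; its "shot" number tells which), for a name from the list of things; names that differ only in an ending like _2 or _b are one class to them, and where a whole thing is asked for, a point or a joint stands for the part that bears it (a point fixed in the world has none). Each returns a list of dicts, best first, with "score" (0 to 1); they miss things now and then, are a little off and sometimes report something else, mostly with a low value. They report only what shows in the picture. A call takes as long as a camera call.
- vision.cut_out(picture, thing): "pixels" (384x512 bool, what is visible of it).
- vision.mark_of(picture, thing): "xyz" ([x, y, z] in m, in the coordinates of the camera as it stood for that picture, good to about 4 mm: a listed point, or the origin of a listed thing).
The state is a dict: "time": time; "joint_pos": joint angles; "joint_velocities": joint speeds; "joint_efforts": joint torques, N m; "tool_pos": TCP position; "tool_rot": TCP orientation; "wrist_force": force on the tool from outside, world axes, zero at the start; "moment": the same for the moment, N m; "opening": opening from 0.0 (shut) to 1.0 (fully open).
Only numpy, scipy, OpenCV 4.12 (cv2) and the standard library are available. Lean on these libraries where they do the work, as an engineer would, in place of code of your own. Each camera call takes 0.05 s, during which the arm holds its last target. There are 200 camera calls.

## Working session

There is one attempt and no reset: what is moved stays moved. The work goes in short steps, Python scripts to look and compute and a tool call to move; the robot and the scene stay as the last step left them, time stands still between calls to the robot, and variables do not carry over. Pictures are saved under pics/ and viewed, about 8 in all and at most 12, crops included, and the job is handed in when it is done.

Besides the shell and the picture viewer there is one more tool, called after "Call:" by a JSON object that holds its "method" and its "body", one argument or row to a line. play_rows: Moves the arm, as the interface text tells. Its arguments: {"type":"object","properties":{"rows":{"type":"array","items":{"type":"array"}}},"required":["rows"]}

```bash
mkdir -p pics
cat > h.py <<'E'
import numpy as np, cv2
from rig import telemetry, vision, bot
from scipy.spatial.transform import Rotation as Ro
def world(p,xyz): return np.array(p["R"]).T@(np.array(xyz)-np.array(p["t"]))
def marks(cam,names):
    p=vision.capture(cam)
    for n in names:
        for r in vision.mark_of(p,n)[:2]: print(cam,n,round(r["score"],2),world(p,r["xyz"]).round(4))
    return p
def save(p,f): cv2.imwrite("pics/"+f,p["img"][:,:,::-1])
E
python3 - <<'E'
from h import *
N=["drain","drain_seat","dryer","dryer_seat","bar","grip","paste_jar","mount_tray"]
a=marks("scene",N);b=marks("top",N)
cv2.imwrite("pics/a.png",cv2.resize(np.vstack([a["img"],b["img"]])[:,:,::-1],None,fx=.78,fy=.78))
s=telemetry.read_state();print(s);print(Ro.from_quat(s["tool_rot"]).as_matrix().round(3))
E
```

```text
scene drain 0.73 [0.597  0.5262 0.001 ]
scene drain 0.56 [ 0.6642  0.1659 -0.0022]
scene drain_seat 0.83 [0.5903 0.1642 0.2076]
scene dryer 0.71 [ 0.6585 -0.1842 -0.0011]
scene dryer_seat 0.76 [ 0.5818 -0.1734  0.2092]
scene bar 0.94 [0.5878 0.1616 0.2128]
scene bar 0.38 [ 6.608e-01 -1.844e-01  1.000e-04]
scene grip 0.77 [0.5878 0.162  0.2415]
scene paste_jar 0.56 [ 0.7121 -0.0061  0.0013]
scene mount_tray 0.86 [0.6021 0.5243 0.0024]
top drain 0.72 [0.665  0.1626 0.0051]
top drain_seat 0.96 [0.5839 0.1628 0.2124]
top drain_seat 0.68 [ 0.7191 -0.006   0.0022]
top dryer 0.61 [ 0.6609 -0.1861 -0.0051]
top dryer 0.41 [ 0.421  -0.0287  0.0033]
top dryer_seat 0.8 [ 0.5854 -0.1682  0.2073]
top dryer_seat 0.31 [0.5838 0.1153 0.0864]
top bar 0.92 [0.5883 0.1616 0.206 ]
top grip 0.96 [0.5892 0.1604 0.2429]
top paste_jar 0.84 [ 0.7182 -0.0058  0.0017]
top paste_jar 0.7 [ 0.5206 -0.0118  0.0037]
top mount_tray 0.68 [0.6037 0.5233 0.0051]
{'time': 0.9, 'joint_pos': array([1.12721163e+00, 4.79684852e-02, 9.92489873e-02, 1.62198914e+00,
       1.75671780e-05, 1.44301146e+00]), 'joint_velocities': array([-0.00102028,  0.00096784, -0.00224318,  0.0005764 , -0.00011288,
        0.00136765]), 'joint_efforts': array([-3.61738603e-04, -3.38638294e+01,  3.20158553e+01,  9.19074810e-04,
       -2.00064924e-04,  3.34565676e-06]), 'tool_pos': array([0.16305905, 0.49905303, 0.23135257]), 'tool_rot': array([-0.57238183, -0.41518178,  0.41513331,  0.57242245]), 'wrist_force': array([-0.02761443, -0.70485678, -0.50008509]), 'moment': array([-0.02079583,  0.00301188,  0.00766299]), 'opening': 0.995848219955915}
[[ 0.311  0.    -0.951]
 [ 0.951  0.     0.311]
 [ 0.    -1.     0.   ]]
```

View pics/a.png

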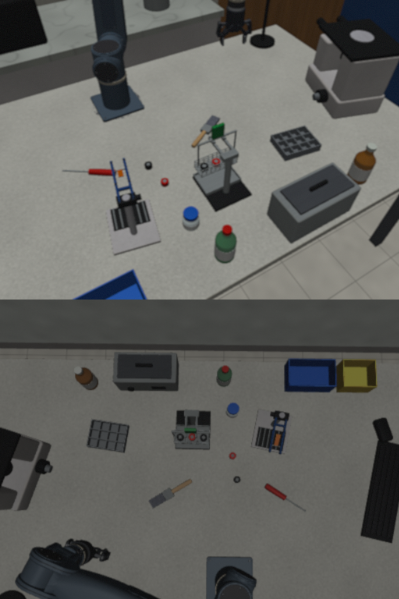

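Run:
```python
from h import *
p=vision.capture("top");s=vision.capture("scene")
def proj(p,X):
    c=np.array(p["R"])@X+p["t"];return np.array([p["fx"]*c[0]/c[2]+p["cx"],p["fy"]*c[1]/c[2]+p["cy"]])
o=[]
for q in (p,s):
  for c in ((.63,.163,.1),(.62,-.18,.1)):
    u,v=proj(q,np.array(c)).astype(int); h=45 if q is p else 62
    im=q["img"][max(v-h,0):v+h,max(u-h,0):u+h]; print(u-h,v-h,h)
    o.append(cv2.resize(im[:,:,::-1],(300,300),interpolation=cv2.INTER_CUBIC))
cv2.imwrite("pics/b.png",cv2.convertScaleAbs(np.vstack([np.hstack(o[:2]),np.hstack(o[2:])]),alpha=1.5))
# yaw fit from masks: base mask in top, ground plane
for n in ("grip","bar","drain","dryer"):
  r=vision.cut_out(p,n)
  if r:
    m=r[0]["pixels"].astype(np.uint8);pt=cv2.findNonZero(m);print(n,r[0]["score"],m.sum(),cv2.minAreaRect(pt))
print(p["R"],p["fx"])
```

```text
200 117 45
307 122 45
223 153 62
101 202 62
grip 0.64 624 ((244.52374267578125, 174.3111572265625), (47.38563537597656, 20.505056381225586), 1.9749338626861572)
bar 0.57 667 ((243.89517211914062, 173.66842651367188), (50.03672409057617, 21.5626277923584), 1.6365771293640137)
drain 0.72 1251 ((247.0674285888672, 166.1682891845703), (43.17823791503906, 49.93822479248047), 1.3639276027679443)
dryer 0.7 2266 ((347.9999694824219, 168.0), (45.49894714355469, 53.343589782714844), 11.309932708740234)
[[ 0.01379681 -0.99990398 -0.00129294]
 [-0.99209609 -0.01352777 -0.12474911]
 [ 0.12471964  0.00300386 -0.99218748]] 469.005320923128
```

View pics/b.png

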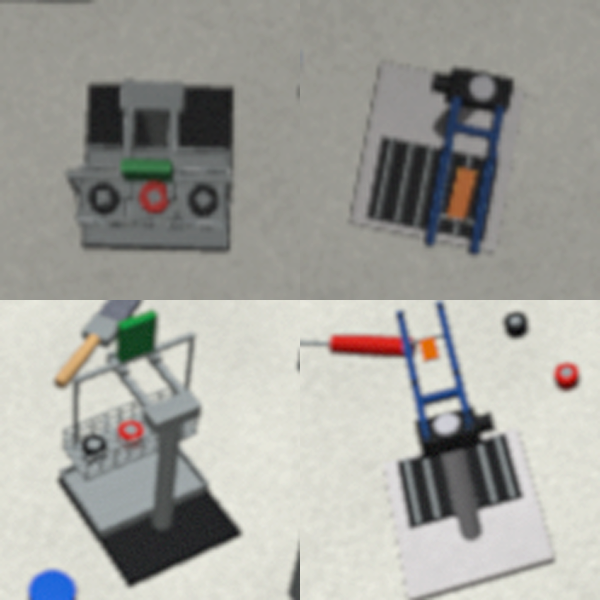

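The green tab is at about (0.588, 0.161, 0.243). The drain stand has almost no yaw and the dryer about -0.17. I'll move above the tab first.

Call:
{"method": "play_rows", "body": {
  "rows": [
    [[0,-0.04,0],[0,0,0],1],
    [[0,-0.08,0],[0,0.1,0],1],
    [[-0.189,-0.1,-0.509],[0,1.255,0],1],
    [[-0.189,-0.1,-0.509],[0,1.255,0],1],
    [[-0.189,-0.1,-0.509],[0,1.255,0],1],
    [[-0.189,-0.1,-0.509],[0,1.255,0],1],
    [[-0.189,-0.1,-0.509],[0,1.255,0],1],
    [[-0.189,-0.1,-0.509],[0,1.255,0],1],
    [[-0.189,-0.1,-0.509],[0,1.255,0],1],
    [[-0.189,-0.1,-0.509],[0,1.255,0],1],
    [[-0.189,-0.1,-0.509],[0,1.255,0],1],
    [[-0.189,-0.1,-0.509],[0,1.255,0],1],
    [[-0.189,-0.1,-0.509],[0,1.255,0],1],
    [[-0.189,-0.1,-0.509],[0,1.255,0],1],
    [[-0.189,-0.1,-0.509],[0,1.255,0],1],
    [[-0.189,-0.1,-0.509],[0,1.255,0],1],
    [[-0.189,-0.1,-0.509],[0,1.255,0],1],
    [[-0.189,-0.1,-0.509],[0,1.255,0],1],
    [[-0.189,-0.1,-0.509],[0,1.255,0],1],
    [[-0.189,-0.1,-0.509],[0,1.255,0],1]
  ]
}}

```text
time: 2.87
tool_pos: [0.5872, 0.1626, 0.3325]
tool_rot: [-0.707, -0.001, 0.0, 0.707]
wrist_force: [0.3, -0.3, -0.3]
opening: 1.0
```

Run:
```python
from h import *
p=marks("wrist",["grip","bar","drain_seat","dryer_seat"]);save(p,"c.png")
r=vision.cut_out(p,"grip")
if r:
  m=r[0]["pixels"].astype(np.uint8);print(r[0]["score"],cv2.minAreaRect(cv2.findNonZero(m)))
s=telemetry.read_state();print(s["tool_pos"],s["wrist_force"],s["time"]);print(Ro.from_quat(s["tool_rot"]).as_matrix().round(3))
```

```text
wrist grip 0.81 [0.585  0.1613 0.2441]
wrist bar 0.55 [0.5911 0.1604 0.2077]
wrist drain_seat 0.6 [0.5869 0.1601 0.2116]
0.87 ((260.5, 176.99998474121094), (44.99999237060547, 157.99996948242188), 0.0)
[0.58774941 0.16182875 0.33178308] [-0.10498062 -0.17861386 -0.24133506] 3.1667
[[ 1.     0.001 -0.001]
 [ 0.001  0.     1.   ]
 [ 0.001 -1.     0.   ]]
```

View pics/c.png

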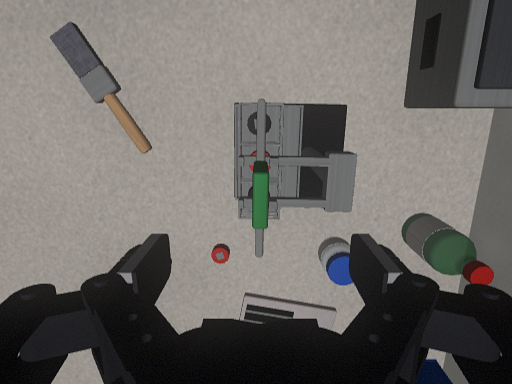

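The wrist view shows the tab at pixels (260, 195). It lies midway between the fingers, which are at columns 168 and 350, and its yaw is 0. I'll descend and close.

Call:
{"method": "play_rows", "body": {
  "rows": [
    [[0,0.03,0],[0,0,0],1],
    [[0,0.06,0],[0,0,0],1],
    [[0,0.085,0],[0,0,0],1],
    [[0,0.104,0],[0,0,0],1],
    [[0,0.104,0],[0,0,0],0.3],
    [[0,0.104,0],[0,0,0],-0.3],
    [[0,0.104,0],[0,0,0],-1],
    [[0,0.104,0],[0,0,0],-1],
    [[0,0.104,0],[0,0,0],-1],
    [[0,0.104,0],[0,0,0],-1],
    [[0,0.104,0],[0,0,0],-1],
    [[0,0.104,0],[0,0,0],-1],
    [[0,0.104,0],[0,0,0],-1],
    [[0,0.104,0],[0,0,0],-1]
  ]
}}

```text
time: 4.33
tool_pos: [0.5885, 0.1614, 0.2293]
tool_rot: [-0.707, -0.001, -0.001, 0.707]
wrist_force: [-2.0, -0.1, 6.6]
opening: 0.136
```

Call:
{"method": "play_rows", "body": {
  "rows": [
    [[0,-0.004,0],[0,0,0],-1],
    [[0,-0.01,0],[0,0,0],-1],
    [[0,-0.018,0],[0,0,0],-1],
    [[0,-0.028,0],[0,0,0],-1],
    [[0,-0.038,0],[0,0,0],-1],
    [[0,-0.042,0],[0,0,0],-1],
    [[0,-0.042,0],[0,0,0],-1],
    [[0,-0.042,0],[0,0,0],-1],
    [[0,-0.042,0],[0,0,0],-1]
  ]
}}

```text
time: 5.08
tool_pos: [0.5879, 0.1612, 0.2683]
tool_rot: [0.707, -0.001, -0.001, -0.707]
wrist_force: [0.3, 0.1, -5.3]
opening: 0.131
```

Run:
```python
from h import *
p=marks("scene",["grip","bar"]);marks("top",["grip","bar"])
s=telemetry.read_state();print(s["tool_pos"],s["wrist_force"],s["moment"],s["time"],s["opening"]);print(Ro.from_quat(s["tool_rot"]).as_matrix().round(3))
```

```text
scene grip 0.58 [0.5885 0.1632 0.2824]
scene bar 0.67 [0.5907 0.162  0.2518]
[0.5880026  0.16125201 0.26883682] [ 0.36637046  0.1166019  -5.307145  ] [ 0.00065257  0.03051714 -0.00774243] 5.3833 0.13267395085490888
[[ 1.    -0.001  0.   ]
 [-0.    -0.     1.   ]
 [-0.001 -1.    -0.   ]]
```

Call:
{"method": "play_rows", "body": {
  "rows": [
    [[-0.01,0,0],[0,0,0],-1],
    [[-0.025,0,0],[0,0,0],-1],
    [[-0.045,0,0],[0,0,0],-1],
    [[-0.065,0,0],[0,0,0],-1],
    [[-0.085,0,0],[0,0,0],-1],
    [[-0.105,0,-0.004],[0,0,0],-1],
    [[-0.12,0,-0.012],[0,0,0],-1],
    [[-0.13,0,-0.026],[0,0.01,0],-1],
    [[-0.14,0,-0.045],[0,0.02,0],-1],
    [[-0.145,0,-0.07],[0,0.04,0],-1],
    [[-0.15,0,-0.098],[0,0.055,0],-1],
    [[-0.155,0,-0.128],[0,0.07,0],-1],
    [[-0.16,0,-0.158],[0,0.09,0],-1],
    [[-0.165,0,-0.188],[0,0.105,0],-1],
    [[-0.165,0,-0.218],[0,0.12,0],-1],
    [[-0.165,0,-0.246],[0,0.135,0],-1],
    [[-0.165,0,-0.272],[0,0.15,0],-1],
    [[-0.165,0,-0.292],[0,0.162,0],-1],
    [[-0.165,0,-0.303],[0,0.17,0],-1],
    [[-0.165,0,-0.306],[0,0.17,0],-1]
  ]
}}

```text
time: 7.05
tool_pos: [0.423, -0.1464, 0.2693]
tool_rot: [0.705, -0.061, 0.061, -0.704]
wrist_force: [-0.1, 0.8, -5.1]
opening: 0.134
```

Run:
```python
from h import *
N=["bar","dryer","dryer_seat","mount1_mid","mount2_mid"]
a=marks("scene",N);b=marks("top",N[:3])
s=telemetry.read_state();print(s["tool_pos"],s["wrist_force"],s["moment"],s["time"],s["opening"]);print(Ro.from_quat(s["tool_rot"]).as_matrix().round(3))
c=vision.capture("wrist")
z=lambda q,x,y,w,h:cv2.resize(q["img"][y:y+h,x:x+w],(400,300),interpolation=cv2.INTER_CUBIC)
cv2.imwrite("pics/d.png",np.vstack([np.hstack([z(a,60,150,200,150),z(b,270,120,160,120)]),np.hstack([z(c,0,0,512,384)]*2)])[:,:,::-1])
```

```text
scene bar 0.93 [ 0.4268 -0.143   0.2512]
scene bar 0.5 [ 0.4114 -0.1933  0.1226]
scene dryer 0.74 [ 0.6593 -0.185  -0.0013]
scene dryer_seat 0.96 [ 0.5846 -0.1745  0.2092]
scene dryer_seat 0.27 [ 0.4267 -0.1435  0.2858]
scene mount1_mid 0.48 [ 0.4139 -0.1918  0.125 ]
scene mount1_mid 0.35 [ 0.3438 -0.2375  0.0005]
scene mount2_mid 0.48 [ 0.4257 -0.1448  0.1257]
top bar 0.82 [ 0.4277 -0.143   0.2478]
top dryer 0.76 [ 0.6617 -0.1833 -0.0009]
top dryer_seat 0.93 [ 0.5863 -0.1694  0.2121]
top dryer_seat 0.67 [ 3.577e-01  2.509e-01 -1.000e-04]
[ 0.42328723 -0.14404246  0.26939817] [-0.06469716 -0.47122311 -3.96402487] [-0.01447044  0.0225223   0.01940656] 7.55 0.13090239723376534
[[ 0.986  0.     0.168]
 [-0.168  0.     0.986]
 [ 0.    -1.     0.   ]]
```

View pics/d.png

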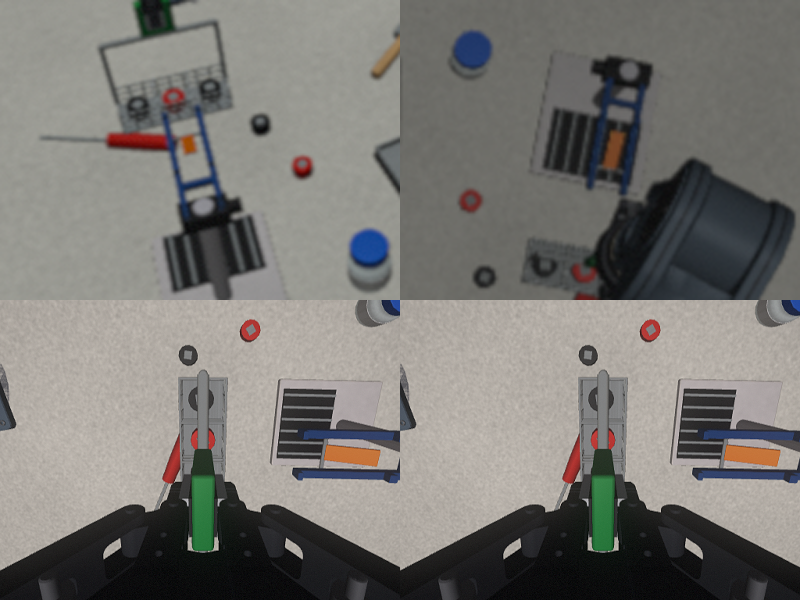

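The basket is level, in line with the prongs and in front of their ends. The prong ends are at wrist pixel (295, 455) in the composite, and the bar is left of them at column 203. I'll move in over the flat section and start down.

Call:
{"method": "play_rows", "body": {
  "rows": [
    [[0.005,0,0],[0,0,0],-1],
    [[0.015,0,0],[0,0,0],-1],
    [[0.028,0,0],[0,0,0],-1],
    [[0.043,0,0],[0,0,0],-1],
    [[0.058,0,0],[0,0,0],-1],
    [[0.073,0,0],[0,0,0],-1],
    [[0.088,0,0],[0,0,0],-1],
    [[0.1,0,0],[0,0,0],-1],
    [[0.108,0,0],[0,0,0],-1],
    [[0.112,0,0],[0,0,0],-1],
    [[0.112,0.004,0],[0,0,0],-1],
    [[0.112,0.01,0],[0,0,0],-1],
    [[0.112,0.016,0],[0,0,0],-1],
    [[0.112,0.021,0],[0,0,0],-1],
    [[0.112,0.023,0],[0,0,0],-1],
    [[0.112,0.023,0],[0,0,0],-1],
    [[0.112,0.023,0],[0,0,0],-1],
    [[0.112,0.023,0],[0,0,0],-1]
  ]
}}

```text
time: 9.1
tool_pos: [0.5335, -0.1637, 0.2467]
tool_rot: [0.705, -0.06, 0.06, -0.704]
wrist_force: [0.0, 0.7, -4.2]
opening: 0.132
```

Run:
```python
from h import *
a=marks("scene",["bar"])
s=telemetry.read_state();print(s["tool_pos"],s["wrist_force"],s["moment"],s["time"])
cv2.imwrite("pics/e.png",cv2.resize(a["img"][180:280,80:220],(700,500),interpolation=cv2.INTER_CUBIC)[:,:,::-1])
```

```text
scene bar 0.85 [ 0.5367 -0.1609  0.2294]
scene bar 0.3 [0.5915 0.1653 0.2064]
[ 0.53375207 -0.16374282  0.2468856 ] [ 0.25896573 -0.27406558 -4.15957825] [-0.02706783 -0.02318414  0.03621321] 9.2
```

View pics/e.png

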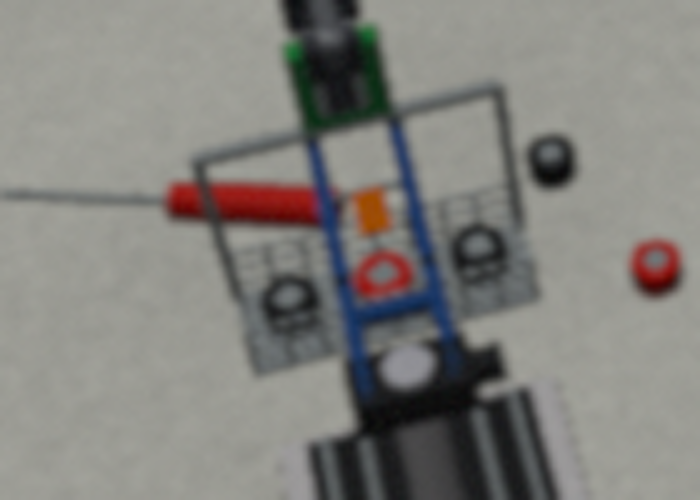

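The bar is centred across the prongs, with the latch in the middle at (372, 210) and all three mounts in place. I'll feel down now.

Call:
{"method": "play_rows", "body": {
  "rows": [
    [[0,0.002,0],[0,0,0],-1],
    [[0,0.004,0],[0,0,0],-1],
    [[0,0.006,0],[0,0,0],-1],
    [[0,0.008,0],[0,0,0],-1],
    [[0,0.009,0],[0,0,0],-1],
    [[0,0.009,0],[0,0,0],-1],
    [[0,0.009,0],[0,0,0],-1]
  ]
}}

```text
time: 9.78
tool_pos: [0.5335, -0.1636, 0.2371]
tool_rot: [-0.705, 0.06, -0.06, 0.705]
wrist_force: [-0.9, 0.3, -5.2]
opening: 0.133
```

Call:
{"method": "play_rows", "body": {
  "rows": [
    [[0,0.001,0],[0,0,0],-1],
    [[0,0.002,0],[0,0,0],-1],
    [[0,0.002,0],[0,0,0],-1],
    [[0,0.002,0],[0,0,0],-1]
  ]
}}

```text
time: 10.12
tool_pos: [0.5335, -0.1636, 0.2352]
tool_rot: [-0.705, 0.06, -0.06, 0.705]
wrist_force: [-0.4, -0.2, -4.0]
opening: 0.129
```

Call:
{"method": "play_rows", "body": {
  "rows": [
    [[0,0.001,0],[0,0,0],-1],
    [[0,0.002,0],[0,0,0],-1],
    [[0,0.002,0],[0,0,0],-1],
    [[0,0.002,0],[0,0,0],-1]
  ]
}}

```text
time: 10.45
tool_pos: [0.5335, -0.1636, 0.2332]
tool_rot: [-0.705, 0.06, -0.06, 0.705]
wrist_force: [-0.0, -0.1, -5.0]
opening: 0.132
```

Call:
{"method": "play_rows", "body": {
  "rows": [
    [[0,0.001,0],[0,0,0],-1],
    [[0,0.002,0],[0,0,0],-1],
    [[0,0.002,0],[0,0,0],-1],
    [[0,0.002,0],[0,0,0],-1]
  ]
}}

```text
time: 10.78
tool_pos: [0.5335, -0.1636, 0.2312]
tool_rot: [-0.705, 0.06, -0.06, 0.705]
wrist_force: [-0.2, 0.7, -5.0]
opening: 0.134
```

Call:
{"method": "play_rows", "body": {
  "rows": [
    [[0,0.001,0],[0,0,0],-1],
    [[0,0.002,0],[0,0,0],-1],
    [[0,0.002,0],[0,0,0],-1],
    [[0,0.002,0],[0,0,0],-1]
  ]
}}

```text
time: 11.12
tool_pos: [0.5335, -0.1636, 0.2292]
tool_rot: [-0.705, 0.06, -0.06, 0.705]
wrist_force: [0.0, 0.8, -5.7]
opening: 0.129
```

Call:
{"method": "play_rows", "body": {
  "rows": [
    [[0,0.001,0],[0,0,0],-1],
    [[0,0.002,0],[0,0,0],-1],
    [[0,0.002,0],[0,0,0],-1],
    [[0,0.002,0],[0,0,0],-1]
  ]
}}

```text
time: 11.45
tool_pos: [0.5335, -0.1636, 0.2271]
tool_rot: [-0.705, 0.06, -0.06, 0.705]
wrist_force: [-0.7, 0.5, -5.2]
opening: 0.134
```

Call:
{"method": "play_rows", "body": {
  "rows": [
    [[0,0.001,0],[0,0,0],-1],
    [[0,0.002,0],[0,0,0],-1],
    [[0,0.002,0],[0,0,0],-1],
    [[0,0.002,0],[0,0,0],-1]
  ]
}}

```text
time: 11.78
tool_pos: [0.5335, -0.1636, 0.2251]
tool_rot: [-0.705, 0.06, -0.06, 0.705]
wrist_force: [-0.5, -0.1, -5.3]
opening: 0.132
```

Call:
{"method": "play_rows", "body": {
  "rows": [
    [[0,0.001,0],[0,0,0],-1],
    [[0,0.002,0],[0,0,0],-1],
    [[0,0.002,0],[0,0,0],-1],
    [[0,0.002,0],[0,0,0],-1]
  ]
}}

```text
time: 12.12
tool_pos: [0.5335, -0.1637, 0.2232]
tool_rot: [-0.705, 0.06, -0.06, 0.705]
wrist_force: [0.2, 0.3, -5.3]
opening: 0.132
```

Call:
{"method": "play_rows", "body": {
  "rows": [
    [[0,0.001,0],[0,0,0],-1],
    [[0,0.001,0],[0,0,0],-1],
    [[0,0.001,0],[0,0,0],-1]
  ]
}}

```text
time: 12.37
tool_pos: [0.5337, -0.1637, 0.2226]
tool_rot: [0.705, -0.06, 0.06, -0.704]
wrist_force: [-0.2, 0.3, -2.8]
opening: 0.133
```

Call:
{"method": "play_rows", "body": {
  "rows": [
    [[0,0.001,0],[0,0,0],-1],
    [[0,0.001,0],[0,0,0],-1],
    [[0,0.001,0],[0,0,0],-1]
  ]
}}

```text
time: 12.62
tool_pos: [0.5337, -0.1637, 0.222]
tool_rot: [0.705, -0.06, 0.06, -0.704]
wrist_force: [-0.8, 0.4, -2.3]
opening: 0.132
```

That's contact. I'll press a little more.

Call:
{"method": "play_rows", "body": {
  "rows": [
    [[0,0.001,0],[0,0,0],-1],
    [[0,0.001,0],[0,0,0],-1],
    [[0,0.001,0],[0,0,0],-1],
    [[0,0.001,0],[0,0,0],-1]
  ]
}}

```text
time: 12.95
tool_pos: [0.5338, -0.1638, 0.2212]
tool_rot: [0.705, -0.06, 0.06, -0.704]
wrist_force: [-0.7, 0.3, 2.3]
opening: 0.134
```

Call:
{"method": "play_rows", "body": {
  "rows": [
    [[0,0.001,0],[0,0,0],-1],
    [[0,0.001,0],[0,0,0],-1],
    [[0,0.001,0],[0,0,0],-1],
    [[0,0.001,0],[0,0,0],-1]
  ]
}}

```text
time: 13.28
tool_pos: [0.5338, -0.1638, 0.2207]
tool_rot: [0.705, -0.059, 0.061, -0.704]
wrist_force: [-2.2, -0.6, 5.6]
opening: 0.132
```

The bar is resting with about 11 N on the prongs. I'll slide it back.

Call:
{"method": "play_rows", "body": {
  "rows": [
    [[0.001,0,0],[0,0,0],-1],
    [[0.003,0,0],[0,0,0],-1],
    [[0.005,0,0],[0,0,0],-1],
    [[0.007,0,0],[0,0,0],-1],
    [[0.009,0,0],[0,0,0],-1],
    [[0.011,0,0],[0,0,0],-1],
    [[0.013,0,0],[0,0,0],-1],
    [[0.015,0,0],[0,0,0],-1],
    [[0.015,0,0],[0,0,0],-1],
    [[0.015,0,0],[0,0,0],-1]
  ]
}}

```text
time: 14.12
tool_pos: [0.5466, -0.166, 0.2207]
tool_rot: [0.705, -0.061, 0.059, -0.704]
wrist_force: [-6.4, 1.3, 7.4]
opening: 0.135
```

Call:
{"method": "play_rows", "body": {
  "rows": [
    [[0.002,0,0],[0,0,0],-1],
    [[0.004,0,0],[0,0,0],-1],
    [[0.006,0,0],[0,0,0],-1],
    [[0.006,0,0],[0,0,0],-1]
  ]
}}

```text
time: 14.45
tool_pos: [0.5525, -0.1671, 0.2208]
tool_rot: [0.705, -0.061, 0.059, -0.704]
wrist_force: [-7.1, 1.5, 8.5]
opening: 0.132
```

Call:
{"method": "play_rows", "body": {
  "rows": [
    [[0.002,-0.001,0],[0,0,0],-1],
    [[0.004,-0.001,0],[0,0,0],-1],
    [[0.006,-0.001,0],[0,0,0],-1],
    [[0.006,-0.001,0],[0,0,0],-1]
  ]
}}

```text
time: 14.78
tool_pos: [0.5588, -0.1681, 0.2212]
tool_rot: [0.705, -0.061, 0.059, -0.704]
wrist_force: [-4.6, 0.8, 6.0]
opening: 0.131
```

Call:
{"method": "play_rows", "body": {
  "rows": [
    [[0.002,0,0],[0,0,0],-1],
    [[0.004,0,0],[0,0,0],-1],
    [[0.004,0,0],[0,0,0],-1]
  ]
}}

```text
time: 15.03
tool_pos: [0.5627, -0.1688, 0.2213]
tool_rot: [0.705, -0.061, 0.059, -0.704]
wrist_force: [-5.2, 0.7, 6.3]
opening: 0.135
```

Call:
{"method": "play_rows", "body": {
  "rows": [
    [[0.002,0,0],[0,0,0],-1],
    [[0.004,0,0],[0,0,0],-1],
    [[0.004,0,0],[0,0,0],-1]
  ]
}}

```text
time: 15.28
tool_pos: [0.5664, -0.1695, 0.2214]
tool_rot: [0.705, -0.061, 0.059, -0.704]
wrist_force: [-6.6, 1.1, 6.4]
opening: 0.136
```

Call:
{"method": "play_rows", "body": {
  "rows": [
    [[0.002,0,0],[0,0,0],-1],
    [[0.004,0,0],[0,0,0],-1],
    [[0.004,0,0],[0,0,0],-1]
  ]
}}

```text
time: 15.53
tool_pos: [0.5699, -0.1701, 0.2214]
tool_rot: [0.705, -0.061, 0.059, -0.704]
wrist_force: [-5.8, 1.8, 7.8]
opening: 0.131
```

Call:
{"method": "play_rows", "body": {
  "rows": [
    [[0.002,0,0],[0,0,0],-1],
    [[0.004,0,0],[0,0,0],-1],
    [[0.004,0,0],[0,0,0],-1]
  ]
}}

```text
time: 15.78
tool_pos: [0.5739, -0.1707, 0.2215]
tool_rot: [0.705, -0.061, 0.059, -0.704]
wrist_force: [-6.8, 1.4, 7.0]
opening: 0.134
```

Call:
{"method": "play_rows", "body": {
  "rows": [
    [[0.001,0,0],[0,0,0],-1],
    [[0.003,0,0],[0,0,0],-1],
    [[0.003,0,0],[0,0,0],-1]
  ]
}}

```text
time: 16.03
tool_pos: [0.5769, -0.1712, 0.2215]
tool_rot: [0.705, -0.061, 0.059, -0.704]
wrist_force: [-7.5, 1.7, 7.0]
opening: 0.133
```

Run:
```python
from h import *
a=marks("scene",["bar","dryer_seat","grip"])
s=telemetry.read_state();print(s["tool_pos"],s["wrist_force"],s["moment"],s["time"])
cv2.imwrite("pics/f.png",cv2.resize(a["img"][180:280,80:220],(700,500),interpolation=cv2.INTER_CUBIC)[:,:,::-1])
```

```text
scene bar 0.78 [ 0.58   -0.1704  0.2034]
scene bar 0.34 [ 0.5751 -0.1691  0.2333]
scene dryer_seat 0.66 [ 0.5829 -0.1714  0.2109]
scene grip 0.57 [ 0.5787 -0.1694  0.2366]
[ 0.57690165 -0.17124445  0.2215458 ] [-6.725607    1.92304266  7.31799401] [0.32574011 1.68554599 0.01560177] 16.2333
```

View pics/f.png

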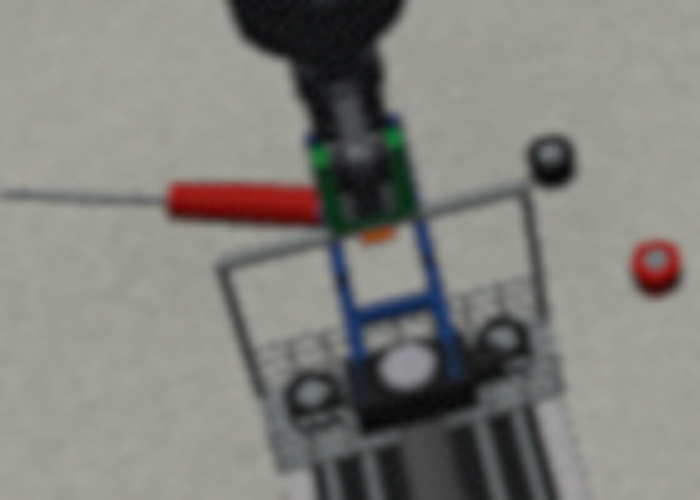

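The bar is riding the latch. A strip of orange about 15 px deep still shows behind the bar at (378, 235). I'll continue in small steps.

Call:
{"method": "play_rows", "body": {
  "rows": [
    [[0.001,0,0],[0,0,0],-1],
    [[0.003,0,0],[0,0,0],-1],
    [[0.003,0,0],[0,0,0],-1]
  ]
}}

```text
time: 16.48
tool_pos: [0.5799, -0.1718, 0.2216]
tool_rot: [0.705, -0.061, 0.059, -0.704]
wrist_force: [-7.4, 1.3, 7.7]
opening: 0.132
```

Call:
{"method": "play_rows", "body": {
  "rows": [
    [[0.001,0,0],[0,0,0],-1],
    [[0.003,0,0],[0,0,0],-1],
    [[0.003,0,0],[0,0,0],-1]
  ]
}}

```text
time: 16.73
tool_pos: [0.5829, -0.1723, 0.2216]
tool_rot: [0.705, -0.061, 0.059, -0.704]
wrist_force: [-6.9, 0.6, 8.3]
opening: 0.133
```

Call:
{"method": "play_rows", "body": {
  "rows": [
    [[0.001,0,0],[0,0,0],-1],
    [[0.002,0,0],[0,0,0],-1],
    [[0.002,0,0],[0,0,0],-1]
  ]
}}

```text
time: 16.98
tool_pos: [0.5846, -0.1726, 0.2217]
tool_rot: [0.705, -0.061, 0.059, -0.704]
wrist_force: [-6.9, 1.5, 6.7]
opening: 0.135
```

Call:
{"method": "play_rows", "body": {
  "rows": [
    [[0.001,0,0],[0,0,0],-1],
    [[0.002,0,0],[0,0,0],-1],
    [[0.002,0,0],[0,0,0],-1]
  ]
}}

```text
time: 17.23
tool_pos: [0.587, -0.173, 0.2218]
tool_rot: [0.705, -0.061, 0.059, -0.704]
wrist_force: [-6.1, 1.3, 7.2]
opening: 0.129
```

Call:
{"method": "play_rows", "body": {
  "rows": [
    [[0.001,0,0],[0,0,0],-1],
    [[0.002,0,0],[0,0,0],-1],
    [[0.002,0,0],[0,0,0],-1]
  ]
}}

```text
time: 17.48
tool_pos: [0.5896, -0.1735, 0.2218]
tool_rot: [0.705, -0.06, 0.06, -0.704]
wrist_force: [-5.3, 0.3, 6.8]
opening: 0.134
```

Call:
{"method": "play_rows", "body": {
  "rows": [
    [[0.001,0,0],[0,0,0],-1],
    [[0.002,0,0],[0,0,0],-1],
    [[0.002,0,0],[0,0,0],-1]
  ]
}}

```text
time: 17.73
tool_pos: [0.5909, -0.1737, 0.2218]
tool_rot: [0.705, -0.061, 0.059, -0.704]
wrist_force: [-6.8, 1.4, 7.7]
opening: 0.137
```

Run:
```python
from h import *
a=vision.capture("scene")
s=telemetry.read_state();print(s["tool_pos"],s["wrist_force"],s["moment"],s["time"])
cv2.imwrite("pics/g.png",cv2.resize(a["img"][195:275,90:202],(700,500),interpolation=cv2.INTER_CUBIC)[:,:,::-1])
```

```text
[ 0.59090271 -0.17370521  0.22182138] [-5.65551944  0.54662661  7.5027125 ] [0.31161634 1.59832143 0.04403576] 17.7833
```

View pics/g.png

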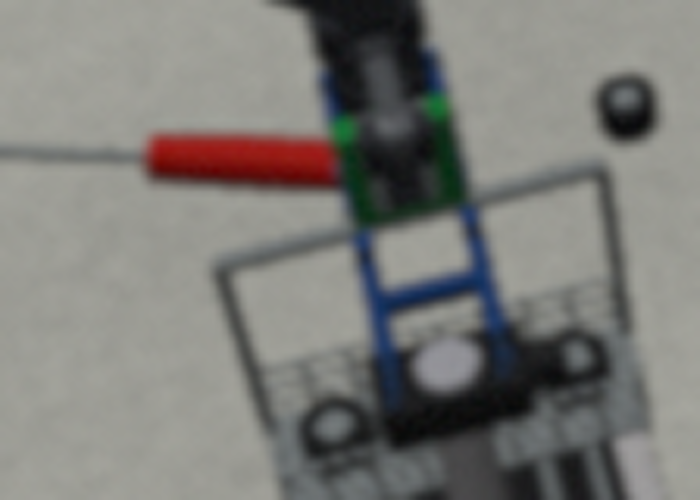

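No orange shows behind the bar now, so it's past the tip. I'll continue to the stop.

Call:
{"method": "play_rows", "body": {
  "rows": [
    [[0.001,0,0],[0,0,0],-1],
    [[0.002,0,0],[0,0,0],-1],
    [[0.002,0,0],[0,0,0],-1]
  ]
}}

```text
time: 18.03
tool_pos: [0.5925, -0.174, 0.2219]
tool_rot: [0.705, -0.061, 0.059, -0.704]
wrist_force: [-7.5, 2.0, 7.5]
opening: 0.135
```

Call:
{"method": "play_rows", "body": {
  "rows": [
    [[0.001,0,0],[0,0,0],-1],
    [[0.001,0,0],[0,0,0],-1],
    [[0.001,0,0],[0,0,0],-1]
  ]
}}

```text
time: 18.28
tool_pos: [0.5936, -0.1742, 0.222]
tool_rot: [0.705, -0.061, 0.059, -0.704]
wrist_force: [-6.9, 1.1, 8.6]
opening: 0.133
```

Call:
{"method": "play_rows", "body": {
  "rows": [
    [[0.001,0,0],[0,0,0],-1],
    [[0.0015,0,0],[0,0,0],-1],
    [[0.0015,0,0],[0,0,0],-1]
  ]
}}

```text
time: 18.53
tool_pos: [0.5938, -0.1742, 0.2219]
tool_rot: [0.705, -0.062, 0.058, -0.704]
wrist_force: [-10.4, 1.4, 8.8]
opening: 0.133
```

Call:
{"method": "play_rows", "body": {
  "rows": [
    [[0.001,0,0],[0,0,0],-1],
    [[0.001,0,0],[0,0,0],-1],
    [[0.001,0,0],[0,0,0],-1]
  ]
}}

```text
time: 18.78
tool_pos: [0.5939, -0.1742, 0.2219]
tool_rot: [0.705, -0.063, 0.058, -0.704]
wrist_force: [-12.2, 1.8, 10.0]
opening: 0.132
```

The stop is reached: TCP x held at 0.594 while the push rose. I'll unload, then tug gently to check the latch.

Call:
{"method": "play_rows", "body": {
  "rows": [
    [[-0.001,-0.001,0],[0,0,0],-1],
    [[-0.003,-0.0025,0],[0,0,0],-1],
    [[-0.003,-0.0025,0],[0,0,0],-1],
    [[-0.003,-0.0025,0],[0,0,0],-1]
  ]
}}

```text
time: 19.12
tool_pos: [0.5936, -0.1741, 0.2224]
tool_rot: [0.705, -0.062, 0.059, -0.705]
wrist_force: [-5.4, 0.9, 2.2]
opening: 0.13
```

Call:
{"method": "play_rows", "body": {
  "rows": [
    [[-0.002,0,0],[0,0,0],-1],
    [[-0.003,0,0],[0,0,0],-1],
    [[-0.003,0,0],[0,0,0],-1]
  ]
}}

```text
time: 19.37
tool_pos: [0.5932, -0.1741, 0.2225]
tool_rot: [0.705, -0.059, 0.061, -0.704]
wrist_force: [1.0, -1.0, -0.2]
opening: 0.133
```

Call:
{"method": "play_rows", "body": {
  "rows": [
    [[-0.001,0,0],[0,0,0],-1],
    [[-0.002,0,0],[0,0,0],-1],
    [[-0.002,0,0],[0,0,0],-1]
  ]
}}

```text
time: 19.62
tool_pos: [0.5906, -0.1733, 0.2225]
tool_rot: [-0.704, 0.06, -0.06, 0.705]
wrist_force: [1.7, -0.8, -2.1]
opening: 0.134
```

Call:
{"method": "play_rows", "body": {
  "rows": [
    [[-0.001,0,0],[0,0,0],-1],
    [[-0.002,0,0],[0,0,0],-1],
    [[-0.002,0,0],[0,0,0],-1]
  ]
}}

```text
time: 19.87
tool_pos: [0.5884, -0.1729, 0.2226]
tool_rot: [-0.704, 0.06, -0.06, 0.705]
wrist_force: [2.2, -0.5, -2.3]
opening: 0.128
```

Call:
{"method": "play_rows", "body": {
  "rows": [
    [[-0.001,0,0],[0,0,0],-1],
    [[-0.002,0,0],[0,0,0],-1],
    [[-0.002,0,0],[0,0,0],-1]
  ]
}}

```text
time: 20.12
tool_pos: [0.5879, -0.1729, 0.2227]
tool_rot: [-0.705, 0.059, -0.061, 0.705]
wrist_force: [6.5, -0.7, -4.6]
opening: 0.131
```

The tug was blocked after about 6 mm of play, so the latch is holding. I'll re-centre the bar in the play, put the weight on the prongs and open the fingers.

Call:
{"method": "play_rows", "body": {
  "rows": [
    [[0.002,0.001,0],[0,0,0],-1],
    [[0.004,0.0015,0],[0,0,0],-1],
    [[0.005,0.0015,0],[0,0,0],-1],
    [[0.005,0.0015,0],[0,0,0],-1],
    [[0.005,0.0015,0],[0,0,0],-1]
  ]
}}

```text
time: 20.53
tool_pos: [0.5897, -0.1733, 0.222]
tool_rot: [0.705, -0.061, 0.059, -0.705]
wrist_force: [-5.7, 1.1, 4.4]
opening: 0.132
```

Run:
```python
from h import *
a=marks("scene",["bar","grip","mount1_mid","mount2_mid","dryer"]);c=vision.capture("wrist")
s=telemetry.read_state();print(s["tool_pos"],s["wrist_force"],s["moment"],s["time"]);print(Ro.from_quat(s["tool_rot"]).as_matrix().round(3))
save(c,"i.png")
```

```text
scene bar 0.69 [ 0.592  -0.1716  0.2042]
scene bar 0.3 [ 6.582e-01 -1.822e-01  6.000e-04]
scene grip 0.78 [ 0.5899 -0.1703  0.2356]
scene grip 0.68 [ 0.3602  0.2486 -0.0035]
scene mount1_mid 0.72 [ 0.7078 -0.0054 -0.0013]
scene mount1_mid 0.68 [ 0.5806 -0.2181  0.0754]
scene mount2_mid 0.7 [ 0.5776 -0.2188  0.0761]
scene dryer 0.57 [ 0.661  -0.181  -0.0031]
scene dryer 0.53 [0.6014 0.5276 0.0015]
[ 0.58985016 -0.17330975  0.22201368] [-5.07966282  0.88600865  4.37307677] [ 0.25628244  1.2083227  -0.00642938] 20.8833
[[ 0.986 -0.002  0.169]
 [-0.169  0.     0.986]
 [-0.002 -1.    -0.   ]]
```

View pics/i.png

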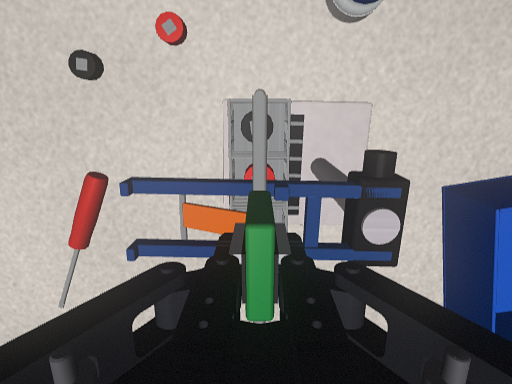

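The wrist view shows the orange latch (183–245, 220) in front of the bar at column 260, and the stop lugs at about 282 just behind it. I'll relax the residual push and release.

Call:
{"method": "play_rows", "body": {
  "rows": [
    [[-0.001,-0.001,0],[0,0,0],-1],
    [[-0.0015,-0.0015,0],[0,0,0],-1],
    [[-0.0015,-0.0015,0],[0,0,0],-1]
  ]
}}

```text
time: 21.13
tool_pos: [0.5897, -0.1733, 0.2223]
tool_rot: [-0.704, 0.06, -0.06, 0.705]
wrist_force: [-2.0, 1.1, 0.5]
opening: 0.132
```

Call:
{"method": "play_rows", "body": {
  "rows": [
    [[0,0,0],[0,0,0],-0.6],
    [[0,0,0],[0,0,0],-0.5],
    [[0,0,0],[0,0,0],-0.4],
    [[0,0,0],[0,0,0],-0.2],
    [[0,0,0],[0,0,0],0],
    [[0,0,0],[0,0,0],0.1],
    [[0,0,0],[0,0,0],0.1],
    [[0,0,0],[0,0,0],0.1],
    [[0,0,0],[0,0,0],0.1]
  ]
}}

```text
time: 21.88
tool_pos: [0.5898, -0.1733, 0.2228]
tool_rot: [0.705, -0.06, 0.06, -0.705]
wrist_force: [0.4, 0.6, 0.1]
opening: 0.548
```

Call:
{"method": "play_rows", "body": {
  "rows": [
    [[0,-0.01,0],[0,0,0],0.1],
    [[0,-0.025,0],[0,0,0],0.1],
    [[0,-0.045,0],[0,0,0],0.1],
    [[0,-0.065,0],[0,0,0],0.1],
    [[0,-0.09,0],[0,0,0],0.1],
    [[0,-0.11,0],[0,0,0],0.1],
    [[0,-0.12,0],[0,0,0],0.1],
    [[0,-0.12,0],[0,0,0],0.1],
    [[0,-0.12,0],[0,0,0],0.1],
    [[0,-0.12,0],[0,0,0],0.1]
  ]
}}

```text
time: 22.72
tool_pos: [0.5897, -0.1733, 0.3421]
tool_rot: [-0.704, 0.06, -0.06, 0.705]
wrist_force: [0.3, 0.0, 0.1]
opening: 0.551
```

Run:
```python
from h import *
a=marks("scene",["bar","grip","mount1_mid","mount2_mid"]);c=marks("wrist",["bar","grip"])
s=telemetry.read_state();print(s["tool_pos"],s["wrist_force"],s["time"],s["opening"])
z=lambda q,x,y,w,h:cv2.resize(q["img"][y:y+h,x:x+w],(400,300),interpolation=cv2.INTER_CUBIC)
cv2.imwrite("pics/j.png",np.vstack([z(a,85,180,140,105),z(c,100,0,360,270)])[:,:,::-1])
```

```text
scene bar 0.89 [ 0.5901 -0.1727  0.2038]
scene bar 0.25 [ 0.5816 -0.2178  0.0763]
scene grip 0.55 [ 0.5902 -0.1728  0.2339]
scene mount1_mid 0.57 [ 0.582  -0.2179  0.0789]
scene mount2_mid 0.24 [ 0.5805 -0.1728  0.2083]
wrist bar 0.7 [ 0.5915 -0.1769  0.2036]
wrist grip 0.68 [ 0.5885 -0.1721  0.2366]
[ 0.58957128 -0.1732046   0.34234866] [-0.04621983 -0.92397628 -0.68550662] 23.1167 0.5476440642030934
```

View pics/j.png

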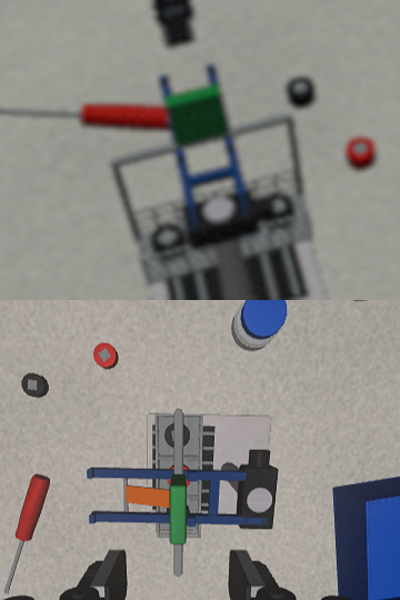

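```bash
python3 -c "
from h import *
print(bot.hand_in())"
```

```text
the job is handed in; nothing more can be done
None
```

The basket now hangs on the drying stand behind the latch. I let go of it, moved the arm clear and handed the job in at about 23 s; no verdict is reported.

- **What I did:** I pinched the green tab, lifted the basket about 42 mm and drew it clear of the drain stand. I then felt down onto the blue prongs, where contact came with the bar about 203–204 mm up. From there I slid it over the latch until it met the stop, and the estimated force on the stand stayed at about 20 N or less.
- **Latch check:** A gentle backward tug was blocked after about 6 mm of play, so the latch is holding in front of the bar. After that I re-centred the bar, took the load off and opened the fingers.
- **Final position:** The last pictures put the bar at about x = -0.071 m and z = 0.204 m in the dryer frame, inside the limits, and it looked level. They also showed the gripper clear and nothing near the stand visibly disturbed.
- **Mounts:** The two black mounts were visible at the end and the red one partly so, between the prongs.
- **Not confirmed:** The latch angle was judged only from the tug and the picture. The mount detector disagreed with itself on which mount was which and once marked the paste jar as a mount, so I relied on the pictures for the mounts.

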